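# Set a jig's sprung fence to its middle stop

### The arm

A 6-joint arm with a two-finger parallel gripper is mounted at the origin on a cart in front of the work surface, level with it; the furniture and walls round the work are solid. World frame = base frame: x ahead of the robot, y to its left, z up, the work surface at z = 0. Lengths are in mm, angles in degrees, forces in N, time in s.
With the tool pointing down it reaches from about 350 to 850 mm from the base axis. Payload 8.1 kg.
Tool frame: the origin (TCP) lies at the very end of the fingers, on their centre line; the grasp point (between the pads) lies 19 mm behind it; z points along the fingers, y is the direction in which the jaws open and shut (so a half turn about z gives the same grasp; the last joint's range is limited). The gripper opens to 85 mm and grips with 20 to 120 N. Pads are 22 mm wide; open, the fingers measure 114 mm over their backs; the gripper's body (76 mm by 85 mm) begins 54 mm behind the grasp point. The pads swing forward as they close: fully open they stand 13 mm farther back than shut.
Start: joints at [58.877, 7.471, 85.268, -0, 87.261, -4.893], TCP at [265.166, 538.231, 231.292] pointing down, gripper open.
Joint ranges: [-169.43, 169.43], [-51.17, 129.36], [1.28, 143.12], [-76.62, 256.62], [0, 156.53], [-152.29, 152.29]. Speed limits (degrees/s): [136.94, 136.94, 159.86, 180, 180, 180].

### API

Orientations are given as [roll, pitch, yaw] about the fixed x, y, z axes, in that order (R = Rz(yaw) Ry(pitch) Rx(roll)).
In Python, from bench import r gives the robot as it stands.
- The arm moves only by the shell command python3 -m jog 'ROWS' [OPENING] [FORCE]. ROWS is JSON, a list of rows, each a list of 6 numbers: the shift along the tool's x, y, z normalised to -1 to 1, where 1 is 0.25 m, then the turn, a rotation vector about the tool's x, y, z normalised to -1 to 1, where 1 is pi rad. In form: [[x, y, z, ax, ay, az], ...]. A call has 1 to 10 rows; each row is the pose to reach, as a shift and turn from the pose commanded when the call began, along the tool's axes at that moment, turning the shorter way round; what a row does not reach only later rows make up. A row lasts 1/10 s, in which the tool goes at most 50 mm and 8.59 degrees, less where a joint would pass 70% of its speed; a pose out of reach is approached as far as the arm can. A call with a number of a shift or a turn outside -1 to 1 is refused whole. A call with a gripper value outside its range is refused whole. OPENING is the opening, from 0 (shut) to 1 (fully open), set as the call begins (- or left out, the last holds). The fingers move at their own pace and stop on an object; FORCE is the grip in N (left out, the last holds). Time passes only in rows, so rows that repeat a pose let the fingers close. It gives the time, the measured TCP pose, the force and the opening at its end, in the units of the state.
- r.sense(): the state, without advancing time (a new reading comes with each control period).
- r.snapshot(name): name is "scene" or "top" or "wrist"; returns a dict with "pixels" (480x640x3 uint8, red, green, blue), "intrinsics" (3x3 intrinsics, pixels), "extrinsics" (4x4, takes a point from camera to world coordinates). Camera axes: x right, y down, z forward; pixel columns grow to the right and rows downward; lengths in mm; the calibration is good to about 2 mm. The wrist camera is an equidistant fisheye: a pixel r from the principal point sees the ray r / f radians off the axis. A picture is of the moment at which its call begins. There is no depth.
- r.hand_in(): hands the job in, once; it reports no verdict.
The state is a dict: "time": time; "joint_pos": joint angles; "qd": joint speeds; "joint_efforts": joint torques, N m; "tool_pos": TCP position; "tcp_rot": TCP orientation; "ft_force": force on the tool from outside, world axes, zero at the start; "wrist_torque": the same for the moment, N m; "finger_gap": finger opening in mm.
Only numpy, scipy, OpenCV 4.12 (cv2) and the standard library are available. Lean on these libraries where they do the work, as an engineer would, in place of code of your own. Each camera call takes 0.05 s, during which the arm holds its last target.

### The job

Set the sprung fence of the jig to its middle stop, using only the fingertips or the outside of the fingers. First push the stop arm round by its upright post, all the way in until it stops against its end stop above the fence's track; then push the fence plate along its rails, away from its rest end, well past the stop pin and let go, so that it springs back and its pawl catches on the pin. Pinch nothing, and leave the loose things lying on and around the jig where they are.

Things in the scene. Friction and masses are not known exactly. Their poses are not given: they have to be found in the camera images.
- jig: Length-stop jig fixed to the bench: plywood board, 190 mm (x, centred on the origin) by 182 mm (y from -86 to +96 mm), top face 20 mm above the bench; origin on the bench. The fence slides along jig +x between two aluminium rails, centre line y = -35 mm; the stop arm's pivot is on the +y side. z is up.
- fence (a joint): Travel of the fence along jig +x, m: 0 rest end, 0.064 far end. A damped spring drives it back (4 N at 0, 8 N at the far end, 0.1 to 0.2 m/s; pushing fast takes more). With the stop arm in, the pawl passes the pin at 0.036 to 0.040 (1 to 3 N more) and after release holds the fence at 0.032; otherwise it goes back to 0. Pushing to 0.045-0.060 is sure.
- fence_face (a point): Middle (in y) of the fence's push face, which looks to jig -x, 70 mm above the bench; it moves with the fence. The fence is a grey upright plate 10 mm thick (x), 80 mm wide (y), from 31 to 85 mm above the bench, on a low dark carriage. Nothing taller than 32 mm stands within 100 mm behind its push face.
- stop_arm (a joint): Angle of the stop arm, rad, clockwise seen from above: 0 = it points along jig +x (out); 1.571 = along jig -y (in, at its end stop, pin in the pawl's path); push it home. Starts between 0 and 0.45 and stays where it is left (friction 0.15 N m, about 3 N at the post).
- stop_pivot (a point): Axis of the stop arm, 71 mm above the bench, at jig x = -23, y = +77 mm.
- post_top (a point): Centre of the top of the arm's upright square steel post, 14 x 14 mm, its axis 55 mm from the pivot axis; it stands from 55 to 91 mm above the bench. The arm's bar, 15 mm wide, 47 to 55 mm above the bench, runs from the pivot; the stop pin, 10 mm across, hangs under the post.
- pawl (a joint): Angle of the small spring pawl on the fence's carriage, rad: 0 = sprung out (as at rest and when caught on the pin), up to 0.5 while the pin presses it in. Not to be touched.
- eraser: Blue-and-white eraser 20 x 46 x 12 mm, loose on the jig's board in its corner at jig -x, +y; origin at the centre of its underside. Leave alone.
- sanding_block: Cork sanding block 33 x 90 x 26 mm, loose beyond the jig; origin centre of underside. Leave alone.
- weight_a: Ground steel weight 30 x 50 x 31 mm, loose beyond the jig; origin centre of underside. Leave alone.
- glue_bottle: Small upright glue bottle, 34 mm diameter, 92 mm tall, loose to the left of the jig; origin centre of underside. Leave alone.
- masking_tape: Roll of masking tape 92 mm across, 24 mm high, lying to the left of the jig near the bench's front edge; origin centre of underside. Leave alone.

How it is judged:
By the outcome, as a careful person would: the job done as asked, in the order asked, and still so for the second after the job is handed in, with the robot touching nothing.
It also fails if it takes over 45 s, if anything falls off the work surface, if the arm or the gripper's body presses on something with over 40 N, if the wrist force passes 120 N, or if a joint passes its speed limit or range.

## Working session

There is one attempt and no reset: what is moved stays moved. The work goes in short steps, Python scripts to look and compute and a shell command to move; the robot and the scene stay as the last step left them, time stands still between calls to the robot, and variables do not carry over. Pictures are saved under pics/ and viewed, and the job is handed in when it is done.

```bash
mkdir -p pics; ls; python3 - <<'E'
from bench import r
import cv2,json
print(r.sense())
for n in ("scene","top","wrist"):
    s=r.snapshot(n); cv2.imwrite(f"pics/{n}0.png",s["pixels"][:,:,::-1]); print(n,s["intrinsics"],s["extrinsics"])
E
```

```text
pics
{'time': 0.0, 'joint_pos': array([ 5.88772779e+01,  7.51481909e+00,  8.53317714e+01,  2.30757661e-03,
        8.72614951e+01, -4.89254305e+00]), 'qd': array([ 0.01423532, -0.04521044,  0.04933296,  0.00164205, -0.01882617,
       -0.06755205]), 'joint_efforts': array([ 3.17658414e-03, -5.69415128e+01, -5.00544369e+01,  1.69812017e-05,
        1.52349402e-02, -3.95565462e-05]), 'tool_pos': array([264.8550621 , 537.74747187, 230.22356636]), 'tcp_rot': array([-1.79892505e+02, -1.15146485e-02,  1.53769698e+02]), 'ft_force': array([-0.1665464 ,  0.12858594, -0.24581594]), 'wrist_torque': array([-0.01949291, -0.02103617, -0.01599952]), 'finger_gap': 85.52400805048974}
scene [[608.19151272   0.         322.62017093]
 [  0.         608.19151272 242.36087558]
 [  0.           0.           1.        ]] [[-6.50835154e-01 -3.27823447e-01  6.84795875e-01 -2.39303339e+02]
 [-7.59131631e-01  2.67302825e-01 -5.93522002e-01  1.06965152e+03]
 [ 1.15225566e-02 -9.06135193e-01 -4.22831223e-01  6.23576448e+02]
 [ 0.00000000e+00  0.00000000e+00  0.00000000e+00  1.00000000e+00]]
top [[552.13068895   0.         317.05803697]
 [  0.         552.13068895 236.58668341]
 [  0.           0.           1.        ]] [[-2.23614698e-02 -9.85014481e-01  1.71015897e-01  4.35775082e+02]
 [-9.99572202e-01  1.88024506e-02 -2.24026983e-02  3.57583970e+02]
 [ 1.88514642e-02 -1.71443694e-01 -9.85013544e-01  1.03324712e+03]
 [ 0.00000000e+00  0.00000000e+00  0.00000000e+00  1.00000000e+00]]
wrist [[371.64829954   0.         316.33633264]
 [  0.         371.64829954 235.47982587]
 [  0.           0.           1.        ]] [[ 4.42382291e-01  8.47671034e-01  2.92833957e-01  1.89113005e+02]
 [ 8.96824455e-01 -4.17423823e-01 -1.46503408e-01  5.76028306e+02]
 [-1.95082559e-03  3.27431168e-01 -9.44873020e-01  3.73216096e+02]
 [ 0.00000000e+00  0.00000000e+00  0.00000000e+00  1.00000000e+00]]
```

View pics/top0.png

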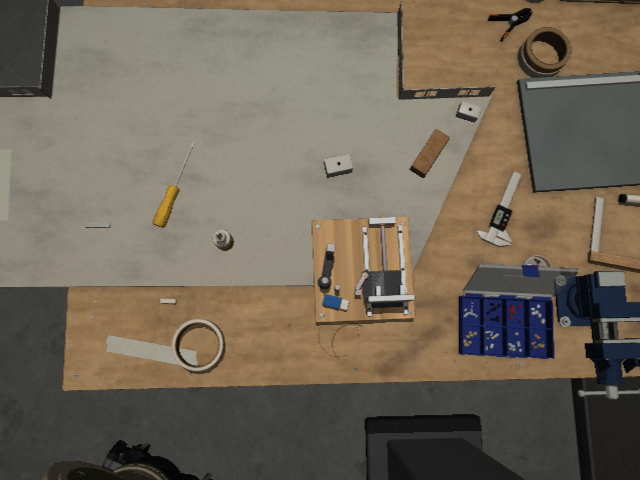

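View pics/scene0.png

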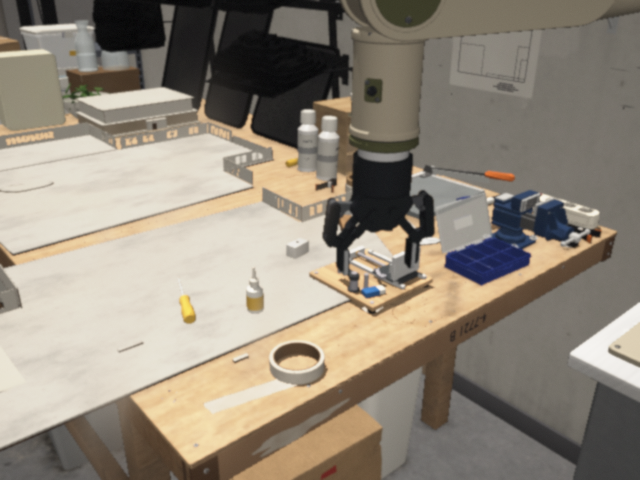

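View pics/wrist0.png

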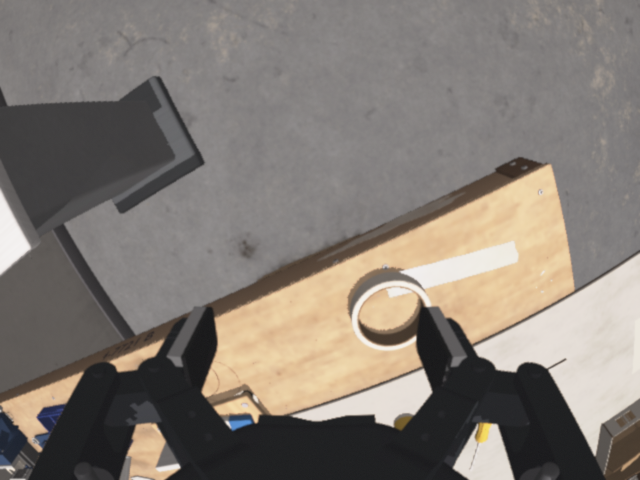

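```bash
python3 - <<'E'
import cv2
a=cv2.imread("pics/top0.png")[205:335,300:425]
cv2.imwrite("pics/top0z.png",cv2.resize(a,None,fx=4.6,fy=4.6,interpolation=cv2.INTER_CUBIC))
a=cv2.imread("pics/scene0.png")[230:330,290:450]
cv2.imwrite("pics/scene0z.png",cv2.resize(a,None,fx=5,fy=5,interpolation=cv2.INTER_CUBIC))
E
```

```text
(no output)
```

View pics/top0z.png

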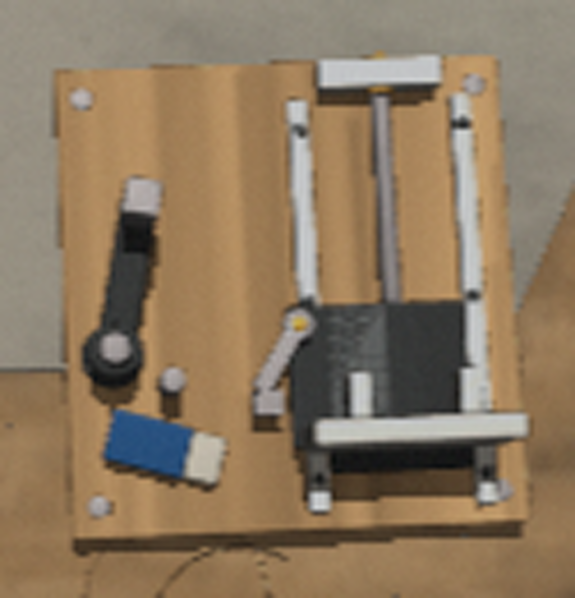

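View pics/scene0z.png

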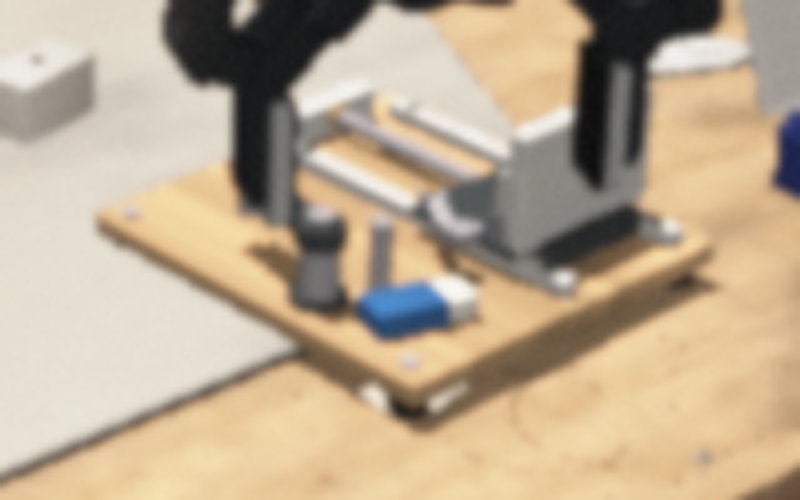

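```bash
cat > h.py <<'E'
import numpy as np, cv2
K=np.array([[552.13068895,0,317.05803697],[0,552.13068895,236.58668341],[0,0,1]])
T=np.array([[-2.23614698e-02,-9.85014481e-01,1.71015897e-01,4.35775082e+02],[-9.99572202e-01,1.88024506e-02,-2.24026983e-02,3.57583970e+02],[1.88514642e-02,-1.71443694e-01,-9.85013544e-01,1.03324712e+03],[0,0,0,1]])
def ray(u,v,z):
    d=T[:3,:3]@np.linalg.inv(K)@[u,v,1]; o=T[:3,3]
    return (o+d*(z-o[2])/d[2])[:2]
E
python3 - <<'E'
from h import *
f=lambda p,z: ray((p[0]+.5)/4.6-.5+300,(p[1]+.5)/4.6-.5+205,z)
px=[(55,70),(497,57),(522,518),(75,538)]
jc=np.array([(95,96),(95,-86),(-95,-86),(-95,96)],float)
W=np.array([f(p,20) for p in px]); print(W)
print([np.linalg.norm(W[i]-W[(i+1)%4]) for i in range(4)])
a=jc-jc.mean(0); b=W-W.mean(0)
th=np.arctan2((a[:,0]*b[:,1]-a[:,1]*b[:,0]).sum(),(a*b).sum())
R=np.array([[np.cos(th),-np.sin(th)],[np.sin(th),np.cos(th)]]); t=W.mean(0)-R@jc.mean(0)
print("yaw",np.degrees(th),t, "res",W-(jc@R.T+t))
J=lambda p,z:R.T@(f(p,z)-t)
print("pivot",J((116,346),71+8),J((116,346),71))
print("post",J((144,193),91), f((144,193),91))
for p in [(315,420),(527,414),(316,446),(527,438)]: print("fence top",J(p,85),f(p,85))
for n,q in dict(pivot=(-23,77),).items(): print(n,R@q+t)
# edge-based yaw from mask
E
```

```text
[[643.73923844 344.11257614]
 [645.81976548 163.33177748]
 [459.20437841 162.83263492]
 [455.26836954 340.11688581]]
[np.float64(180.7927701933378), np.float64(186.6160545960789), np.float64(177.3279385230922), np.float64(188.51321960555333)]
yaw 0.8184417692012335 [551.07935806 247.5989787 ] res [[-0.95916183 -0.83359016]
 [-1.47832604  0.36704322]
 [ 1.88690275  2.58186404]
 [ 0.55058512 -2.1153171 ]]
pivot [-24.76474231  76.89315017] [-24.018967    76.60200857]
post [31.25807926 64.56604949] [581.41198571 312.60493201]
fence top [-55.51005663   4.03026045] [495.51739636 250.83592133]
fence top [-56.08918504 -75.36294954] [496.07238105 171.4425389 ]
fence top [-65.15047657   4.1638749 ] [485.87605139 250.83181822]
fence top [-64.9936033  -74.76628286] [487.16034844 171.91195384]
pivot [526.98183519 324.26259061]
```

```bash
cat >> h.py <<'E'
def rows(p0,y0,wps):
    c,s=np.cos(np.radians(y0)),np.sin(np.radians(y0))
    R=np.array([[c,s,0],[s,-c,0],[0,0,-1]])
    for w in wps:
        d=R.T@(np.array(w[:3])-p0)/250
        print(np.round(d,4).tolist(), "az",round((y0-w[3])/180,4))
E
python3 -c "
from h import *
rows([265.17,538.23,231.29],153.77,[(589,350,200,77)])"
```

```text
[-1.4947, -0.1029, 0.1252] az 0.4265
```

```bash
python3 -m jog '[[-0.9,-0.06,0.08,0,0,0.25],[-0.9,-0.06,0.08,0,0,0.25],[-0.9,-0.06,0.08,0,0,0.25],[-0.9,-0.06,0.08,0,0,0.25],[-0.9,-0.06,0.08,0,0,0.25],[-0.9,-0.06,0.08,0,0,0.25],[-0.9,-0.06,0.08,0,0,0.25]]' 0 20
python3 -c "
from h import *
# commanded now
c,s=np.cos(np.radians(153.77)),np.sin(np.radians(153.77))
R=np.array([[c,s,0],[s,-c,0],[0,0,-1]])
p=np.array([265.17,538.23,231.29])+R@[-225,-15,20]; print(p)
rows(p,153.77-45,[(589,350,200,77)])"
```

```text
time: 0.85
tool_pos: [461.0, 424.3, 210.5]
tcp_rot: [-179.9, 0.0, 108.6]
ft_force: [-0.3, 0.9, 0.2]
finger_gap: 0.2
[460.37145789 425.33008486 211.29      ]
[-0.4509, 0.3902, 0.0452] az 0.1765
```

```bash
python3 -m jog '[[-0.45,0.39,0.045,0,0,0.1765],[-0.45,0.39,0.045,0,0,0.1765],[-0.45,0.39,0.045,0,0,0.1765],[-0.45,0.39,0.045,0,0,0.1765],[-0.45,0.39,0.045,0,0,0.1765],[-0.45,0.39,0.045,0,0,0.1765],[-0.45,0.39,0.045,0,0,0.1765]]'
python3 - <<'E'
from bench import r
import cv2
for n in ("top","scene","wrist"):
    s=r.snapshot(n); p=s["pixels"][:,:,::-1]
    if n=="top": p=cv2.resize(p[205:335,270:430],None,fx=4.6,fy=4.6,interpolation=cv2.INTER_CUBIC)
    cv2.imwrite(f"pics/{n}1.png",p)
    if n=="wrist": print(s["extrinsics"])
E
```

```text
time: 1.55
tool_pos: [587.8, 351.5, 200.4]
tcp_rot: [180.0, -0.0, 77.3]
ft_force: [0.2, 1.1, 0.3]
finger_gap: -0.0
[[ 9.75078628e-01 -2.09623290e-01 -7.26618584e-02  6.06706235e+02]
 [-2.21859570e-01 -9.21262748e-01 -3.19457790e-01  4.34395092e+02]
 [ 2.51295206e-05  3.27617192e-01 -9.44810550e-01  3.43420783e+02]
 [ 0.00000000e+00  0.00000000e+00  0.00000000e+00  1.00000000e+00]]
```

View pics/wrist1.png

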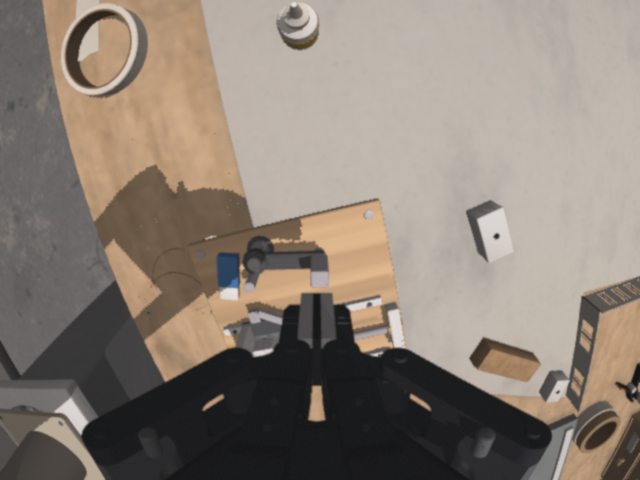

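View pics/top1.png

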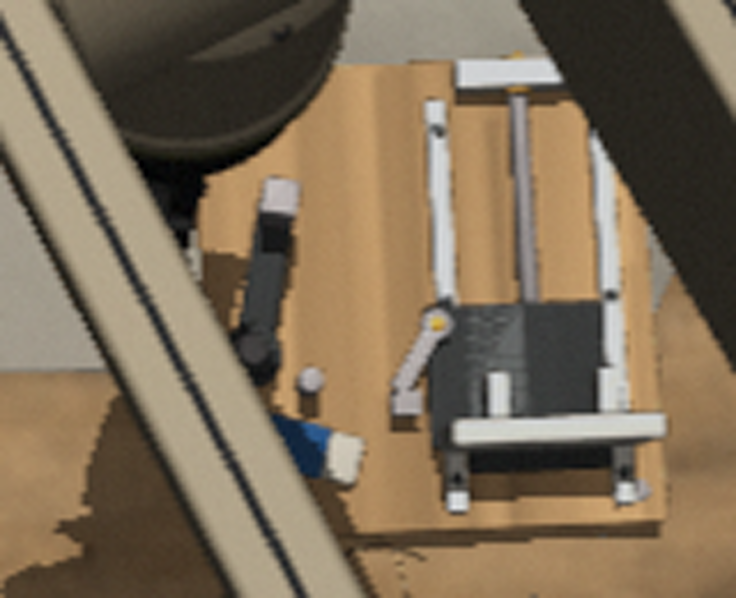

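```bash
cat >> h.py <<'E'
def wray(u,v,z,X):
    dx,dy=u-316.336,v-235.48; rr=np.hypot(dx,dy); th=rr/371.648
    d=X[:3,:3]@[np.sin(th)*dx/rr,np.sin(th)*dy/rr,np.cos(th)]
    return X[:2,3]+d[:2]*(z-X[2,3])/d[2]
E
python3 - <<'E'
from h import *
X=np.array([[9.75078628e-01,-2.09623290e-01,-7.26618584e-02,6.06706235e+02],[-2.21859570e-01,-9.21262748e-01,-3.19457790e-01,4.34395092e+02],[2.5e-05,3.27617192e-01,-9.44810550e-01,3.43420783e+02]])
print("post",wray(319.5,279,91,X),"pivot",wray(258,247,71,X),"tcp",wray(317,293,200,X))
for u in (301,333): print(wray(u,294,200,X))
E
```

```text
post [581.92215488 314.7024847 ] pivot [538.61675228 343.11830057] tcp [590.07874252 359.99781116]
[583.1617241  361.04662059]
[596.76977361 357.94714585]
```

```bash
python3 -m jog '[[0,0,0.2,0,0,0],[0,0,0.4,0,0,0],[0,0,0.54,0,0,0],[0,0,0.54,0,0,0],[0,0,0.54,0,0,0]]'
python3 - <<'E'
from bench import r
from h import *
s=r.snapshot("wrist");cv2.imwrite("pics/wrist2.png",s["pixels"][:,:,::-1])
# arc waypoints in world; finger d ahead
P=np.array([527.5,324.3]); j=0.8
for d,angs in ((19,[0.225,.4,.6,.8,1.0]),(17.5,[1.2,1.4,1.571])):
  w=[]
  for a in angs:
    g=-a+np.radians(j); rad=np.array([np.cos(g),np.sin(g)]); t=np.array([np.sin(g),-np.cos(g)])
    q=P+55*rad-d*t; w.append((*q,65,90-np.degrees(a)+j)); print(np.round(w[-1],1))
E
```

```text
time: 2.2
tool_pos: [588.4, 350.4, 65.4]
tcp_rot: [-180.0, 0.0, 77.1]
ft_force: [0.9, 0.6, 1.8]
finger_gap: -0.2
[585.3 331.4  65.   77.9]
[585.6 321.2  65.   67.9]
[583.8 309.7  65.   56.4]
[579.8 298.8  65.   45. ]
[573.7 288.9  65.   33.5]
[564.4 279.9  65.   22. ]
[554.8 273.5  65.   10.6]
[545.8 269.5  65.    0.8]
```

View pics/wrist2.png

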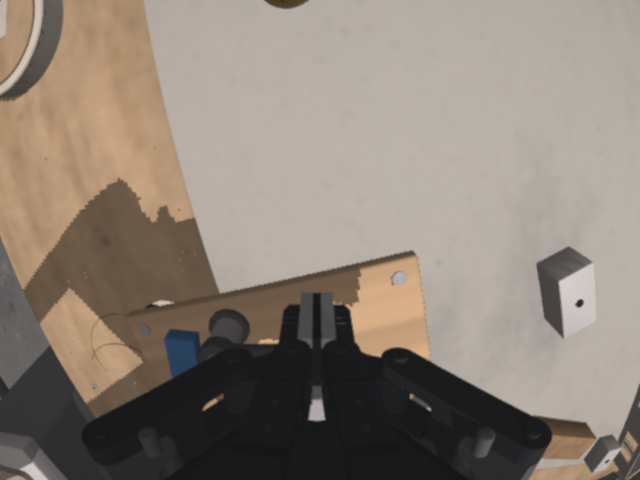

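```bash
cat >> h.py <<'E'
def arcw(a,d,P=np.array([527.5,324.3]),j=0.8):
    g=-a+np.radians(j); rad=np.array([np.cos(g),np.sin(g)]); t=np.array([np.sin(g),-np.cos(g)])
    q=P+55*rad-d*t; return (*q,65,90-np.degrees(a)+j)
E
python3 -c "
from h import *
rows([589,350.2,65],77,[arcw(a,18) for a in (.15,.225,.3,.4,.5,.6,.7,.8,.9,1.0)])"
```

```text
[-0.0646, -0.0038, 0.0] az -0.0289
[-0.0808, 0.0024, 0.0] az -0.005
[-0.0974, 0.0075, 0.0] az 0.0188
[-0.1201, 0.0122, 0.0] az 0.0507
[-0.1431, 0.0147, 0.0] az 0.0825
[-0.1662, 0.0149, 0.0] az 0.1143
[-0.1892, 0.0127, 0.0] az 0.1462
[-0.2119, 0.0083, 0.0] az 0.178
[-0.2341, 0.0016, 0.0] az 0.2098
[-0.2555, -0.0072, 0.0] az 0.2416
```

```bash
python3 -m jog '[[-0.05,0,0,0,0,0],[-0.08,0.002,0,0,0,0],[-0.097,0.007,0,0,0,0.019],[-0.12,0.012,0,0,0,0.05],[-0.143,0.015,0,0,0,0.082],[-0.166,0.015,0,0,0,0.114],[-0.189,0.013,0,0,0,0.146],[-0.212,0.008,0,0,0,0.178],[-0.234,0.002,0,0,0,0.21],[-0.255,-0.007,0,0,0,0.242]]'
python3 - <<'E'
from bench import r
from h import *
s=r.snapshot("top");cv2.imwrite("pics/top3.png",cv2.resize(s["pixels"][205:335,270:430,::-1],None,fx=4.6,fy=4.6,interpolation=cv2.INTER_CUBIC))
s=r.snapshot("wrist");cv2.imwrite("pics/wrist3.png",s["pixels"][:,:,::-1])
c,s=np.cos(np.radians(77)),np.sin(np.radians(77))
R=np.array([[c,s,0],[s,-c,0],[0,0,-1]])
p=np.array([589,350.2,65])+R@[-63.75,-1.75,0]; print(p,arcw(1.,18))
rows(p,77-.242*180,[arcw(a,d) for a,d in ((1.1,18),(1.2,18),(1.3,18),(1.4,18),(1.5,18),(1.571,18),(1.571,15),(1.571,13))])
E
```

```text
time: 3.25
tool_pos: [574.7, 288.4, 67.9]
tcp_rot: [180.0, -0.3, 33.2]
ft_force: [2.1, 1.7, 0.3]
finger_gap: 0.1
[572.95422267 288.47757272  65.        ] (np.float64(572.8691254357514), np.float64(288.3744873774213), 65, np.float64(33.504220486917674))
[-0.0228, 0.0063, 0.0] az 0.0315
[-0.0456, 0.0101, 0.0] az 0.0633
[-0.0687, 0.0117, 0.0] az 0.0951
[-0.0919, 0.0109, 0.0] az 0.127
[-0.1148, 0.0079, 0.0] az 0.1588
[-0.1308, 0.0043, 0.0] az 0.1814
[-0.1409, -0.0022, 0.0] az 0.1814
[-0.1477, -0.0065, 0.0] az 0.1814
```

View pics/wrist3.png

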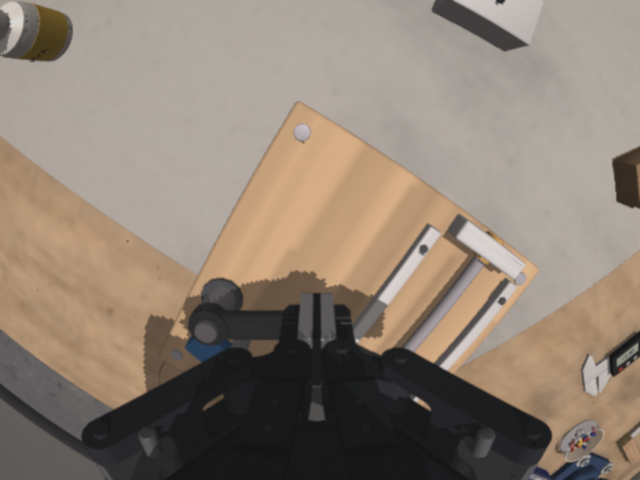

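View pics/top3.png

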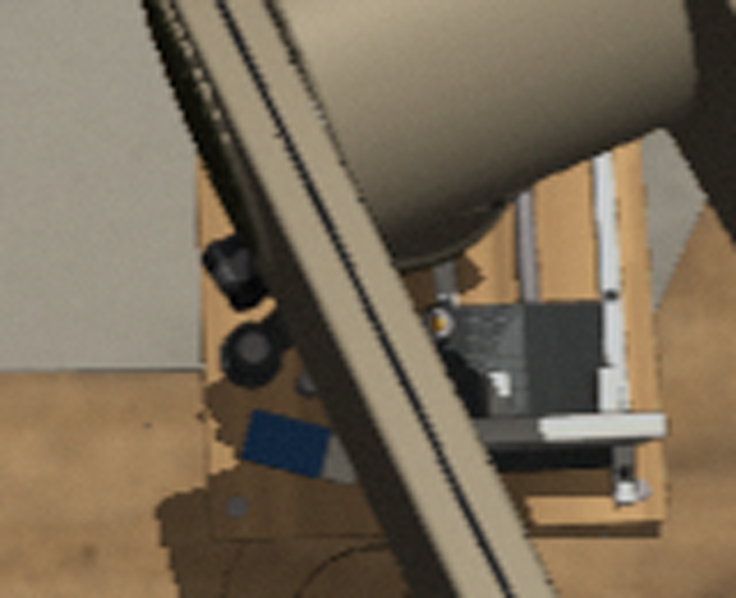

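```bash
python3 -m jog '[[-0.023,0.006,0,0,0,0.032],[-0.046,0.01,0,0,0,0.063],[-0.069,0.012,0,0,0,0.095],[-0.092,0.011,0,0,0,0.127],[-0.115,0.008,0,0,0,0.159],[-0.131,0.004,0,0,0,0.181],[-0.131,0.004,0,0,0,0.181]]'; python3 - <<'E'
from bench import r
s=r.sense(); print(s["tool_pos"],s["ft_force"])
E
python3 -m jog '[[-0.016,0,0,0,0,0],[-0.016,0,0,0,0,0]]'
```

```text
time: 4.05
tool_pos: [546.9, 269.2, 66.5]
tcp_rot: [-180.0, -0.1, 0.9]
ft_force: [2.2, -0.7, 0.1]
finger_gap: -0.4
[546.94911088 269.22793843  66.47988553] [ 2.20880977 -0.6645919   0.08729121]
time: 4.25
tool_pos: [546.4, 269.3, 66.7]
tcp_rot: [-179.9, -0.5, 1.1]
ft_force: [17.7, -0.3, -6.9]
finger_gap: 0.2
```

```bash
python3 -m jog '[[-0.008,0,0,0,0,0],[-0.008,0,0,0,0,0],[-0.008,0,0,0,0,0]]'
python3 -m jog '[[0.05,0,0,0,0,0],[0.13,0,-0.1,0,0,0],[0.13,0,-0.3,0,0,0],[0.13,0,-0.4,0,0,0],[0.13,0,-0.4,0,0,0],[0.13,0,-0.4,0,0,0]]'
python3 - <<'E'
from bench import r
from h import *
s=r.snapshot("top");cv2.imwrite("pics/top4.png",cv2.resize(s["pixels"][205:335,270:430,::-1],None,fx=4.6,fy=4.6,interpolation=cv2.INTER_CUBIC))
s=r.snapshot("scene");cv2.imwrite("pics/scene4.png",cv2.resize(s["pixels"][230:330,290:450,::-1],None,fx=5,fy=5,interpolation=cv2.INTER_CUBIC))
s=r.snapshot("wrist");cv2.imwrite("pics/wrist4.png",s["pixels"][:,:,::-1])
E
```

```text
time: 4.55
tool_pos: [546.2, 269.3, 66.9]
tcp_rot: [-179.9, -0.7, 1.0]
ft_force: [26.0, 0.9, -11.9]
finger_gap: 0.1
time: 5.15
tool_pos: [573.0, 270.1, 165.9]
tcp_rot: [-180.0, -0.1, 1.0]
ft_force: [-1.0, 0.0, 0.4]
finger_gap: 0.2
```

View pics/top4.png

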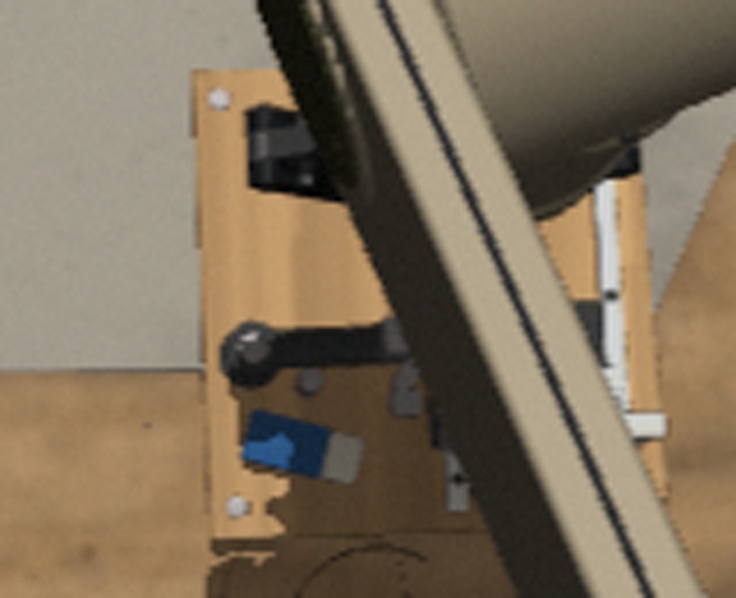

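View pics/scene4.png

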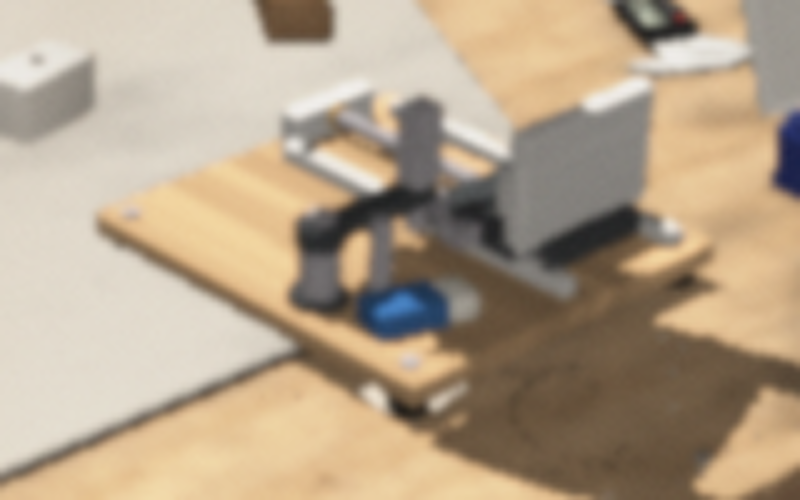

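View pics/wrist4.png

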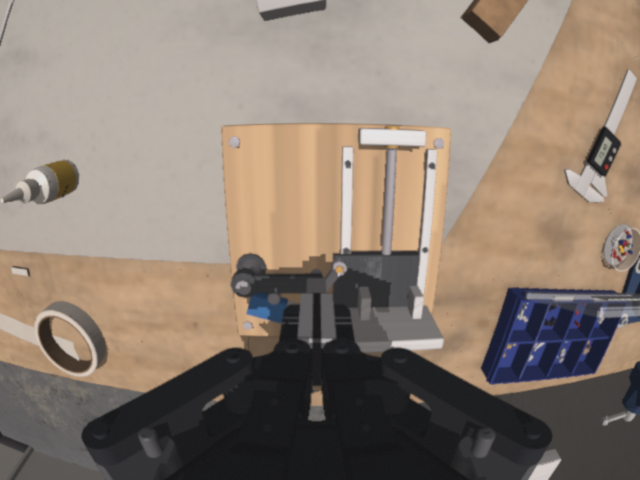

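```bash
python3 - <<'E'
from h import *
y=77-.242*180; c,s=np.cos(np.radians(y)),np.sin(np.radians(y))
R=np.array([[c,s,0],[s,-c,0],[0,0,-1]])
p=np.array([572.95,288.48,65])+R@[-.131*250,.004*250,0]; y-=.181*180
c,s=np.cos(np.radians(y)),np.sin(np.radians(y)); R=np.array([[c,s,0],[s,-c,0],[0,0,-1]])
p=p+R@[(-.024+.13)*250,0,-100]; print(p,y)
rows(p,y,[(452,211.5,165,y),(452,211.5,62,y)])
E
```

```text
[572.66940357 269.9959546  165.        ] 0.8599999999999994
[-0.4861, 0.2267, 0.0] az 0.0
[-0.4861, 0.2267, 0.412] az 0.0
```

```bash
python3 -m jog '[[-0.486,0.227,0,0,0,0],[-0.486,0.227,0,0,0,0],[-0.486,0.227,0,0,0,0],[-0.486,0.227,0.1,0,0,0],[-0.486,0.227,0.25,0,0,0],[-0.486,0.227,0.4,0,0,0],[-0.486,0.227,0.412,0,0,0],[-0.486,0.227,0.412,0,0,0]]'
python3 - <<'E'
from bench import r
from h import *
s=r.snapshot("scene");cv2.imwrite("pics/scene5.png",cv2.resize(s["pixels"][200:340,290:480,::-1],None,fx=4,fy=4,interpolation=cv2.INTER_CUBIC))
E
```

```text
time: 6.1
tool_pos: [450.3, 210.9, 60.7]
tcp_rot: [179.9, 0.2, 0.9]
ft_force: [0.5, 0.3, 0.3]
finger_gap: -0.1
```

View pics/scene5.png

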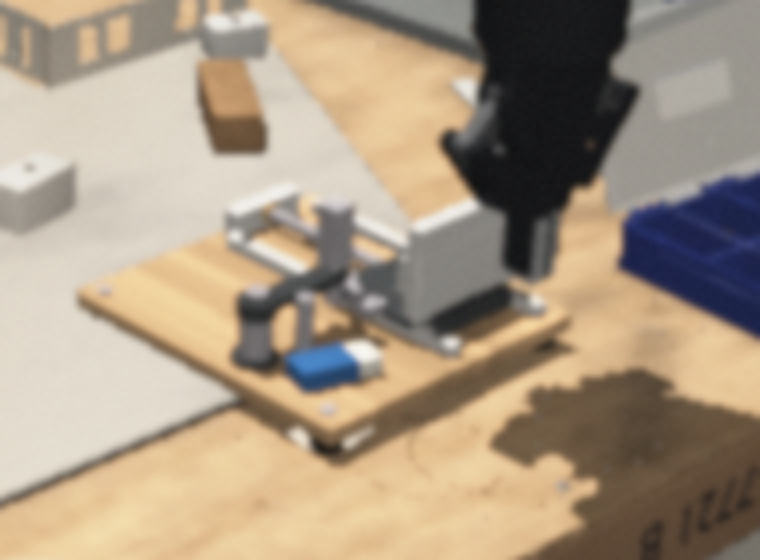

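```bash
python3 -m jog '[[0.04,0,0,0,0,0],[0.075,0,0,0,0,0],[0.095,0,0,0,0,0],[0.115,0,0,0,0,0],[0.135,0,0,0,0,0],[0.135,0,0,0,0,0]]'; python3 - <<'E'
from bench import r
from h import *
s=r.snapshot("scene");cv2.imwrite("pics/scene6.png",cv2.resize(s["pixels"][200:340,290:480,::-1],None,fx=4,fy=4,interpolation=cv2.INTER_CUBIC))
s=r.snapshot("wrist");cv2.imwrite("pics/wrist6.png",s["pixels"][:,:,::-1])
E
```

```text
time: 6.75
tool_pos: [485.8, 212.2, 62.3]
tcp_rot: [-180.0, 0.1, 0.9]
ft_force: [-3.2, 0.7, 3.9]
finger_gap: 0.0
```

View pics/scene6.png

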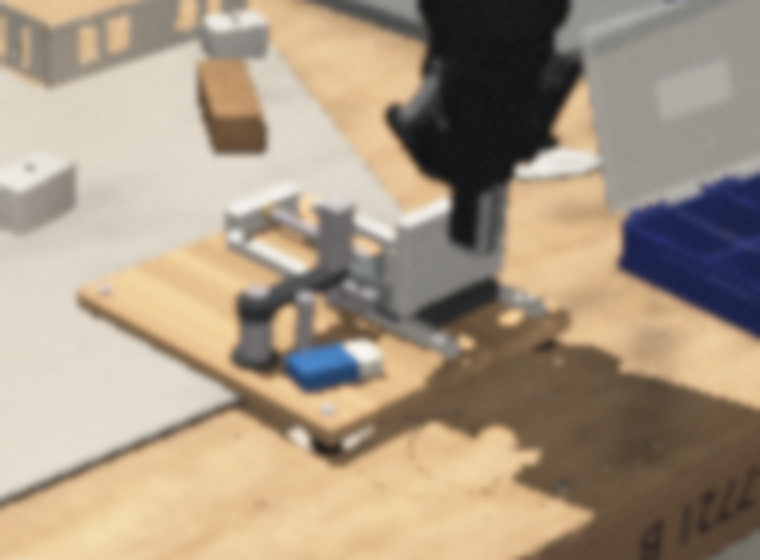

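View pics/wrist6.png

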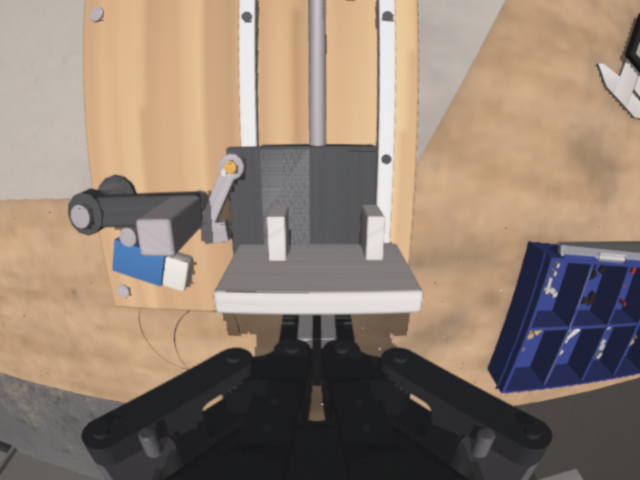

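```bash
python3 -m jog '[[0.025,0,0,0,0,0],[0.05,0,0,0,0,0],[0.075,0,0,0,0,0],[0.1,0,0,0,0,0],[0.125,0,0,0,0,0],[0.15,0,0,0,0,0],[0.168,0,0,0,0,0],[0.168,0,0,0,0,0],[0.168,0,0,0,0,0]]'; python3 - <<'E'
from bench import r
from h import *
s=r.snapshot("wrist");cv2.imwrite("pics/wrist7.png",s["pixels"][:,:,::-1])
for p in [(217,300),(420,300)]: print(p)
E
```

```text
time: 7.75
tool_pos: [526.9, 212.9, 62.0]
tcp_rot: [-180.0, 0.1, 0.9]
ft_force: [-7.2, 1.8, 4.8]
finger_gap: 0.3
(217, 300)
(420, 300)
```

View pics/wrist7.png

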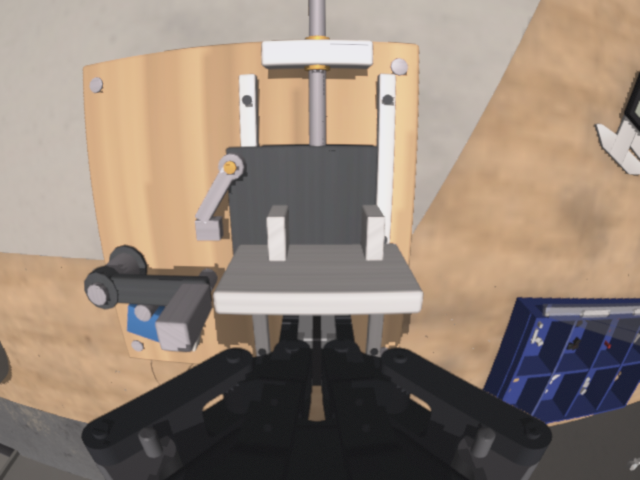

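```bash
python3 -m jog '[[-0.18,0,0,0,0,0],[-0.3,0,0,0,0,0],[-0.3,0,0,0,0,0],[-0.3,0,0,0,0,0],[-0.3,0,0,0,0,0],[-0.3,0,0,0,0,0]]'; python3 - <<'E'
from bench import r
from h import *
s=r.snapshot("scene");cv2.imwrite("pics/scene8.png",cv2.resize(s["pixels"][200:340,290:480,::-1],None,fx=4,fy=4,interpolation=cv2.INTER_CUBIC))
s=r.snapshot("wrist");cv2.imwrite("pics/wrist8.png",s["pixels"][:,:,::-1]); print(s["extrinsics"].tolist())
E
```

```text
time: 8.4
tool_pos: [454.0, 211.5, 62.7]
tcp_rot: [-180.0, -0.1, 0.8]
ft_force: [0.4, -0.1, -0.2]
finger_gap: -0.1
[[0.014084949960270156, -0.9449085590569716, -0.32703123582540783, 538.2929757556226], [-0.999900793317349, -0.013353837090860002, -0.004480910430481089, 213.27312271200623], [-0.00013307122870580238, 0.3270619055405683, -0.9450029059406218, 205.45845625521855], [0.0, 0.0, 0.0, 1.0]]
```

View pics/wrist8.png

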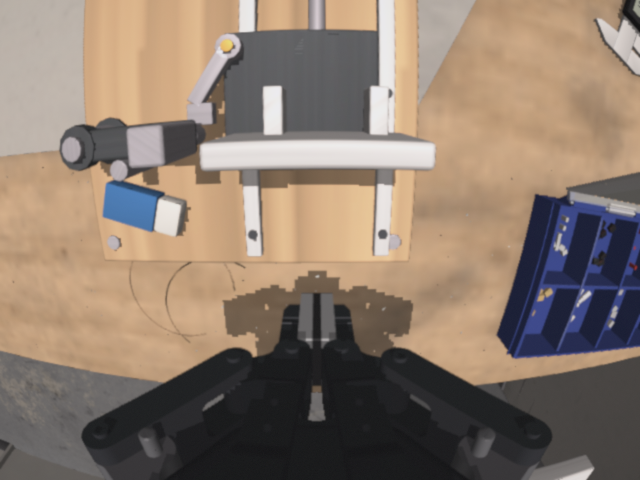

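View pics/scene8.png

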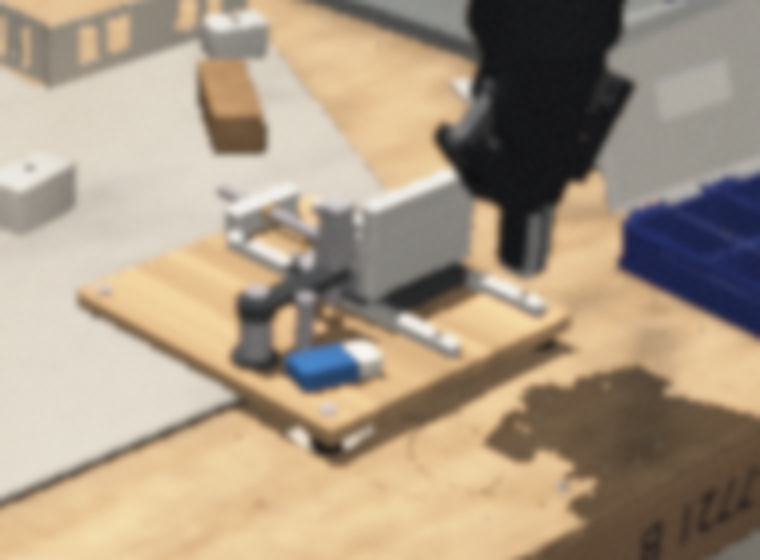

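```bash
python3 -m jog '[[0,0,0,0,0,0],[-0.05,0,-0.1,0,0,0],[-0.05,0,-0.2,0,0,0],[-0.05,0,-0.2,0,0,0],[-0.05,0,-0.2,0,0,0],[-0.05,0,-0.2,0,0,0],[-0.05,0,-0.2,0,0,0]]'; python3 - <<'E'
from bench import r
from h import *
X=np.array([[0.014084949960270156,-0.9449085590569716,-0.32703123582540783,538.2929757556226],[-0.999900793317349,-0.013353837090860002,-0.004480910430481089,213.27312271200623],[-0.00013307122870580238,0.3270619055405683,-0.9450029059406218,205.45845625521855]])
print("face now",wray(318,168,85,X),"post",wray(145,145,91,X))
s=r.snapshot("wrist");cv2.imwrite("pics/wrist9.png",s["pixels"][:,:,::-1]); print(s["extrinsics"].tolist())
s=r.snapshot("top");cv2.imwrite("pics/top9.png",cv2.resize(s["pixels"][205:335,270:430,::-1],None,fx=4.6,fy=4.6,interpolation=cv2.INTER_CUBIC))
E
```

```text
time: 9.2
tool_pos: [439.5, 210.9, 110.8]
tcp_rot: [180.0, 0.1, 0.9]
ft_force: [-0.8, 0.6, -0.8]
finger_gap: 0.2
face now [519.89682447 212.48736043] post [529.3424883  269.46170073]
[[0.014447161328389366, -0.9438872672678792, -0.32995167255088204, 524.3752399002177], [-0.9998953167372915, -0.013374907560318875, -0.0055197295751056134, 212.9021632208743], [0.0007969293449634914, 0.32999687655692433, -0.9439816875163899, 253.5375119307564], [0.0, 0.0, 0.0, 1.0]]
```

View pics/wrist9.png

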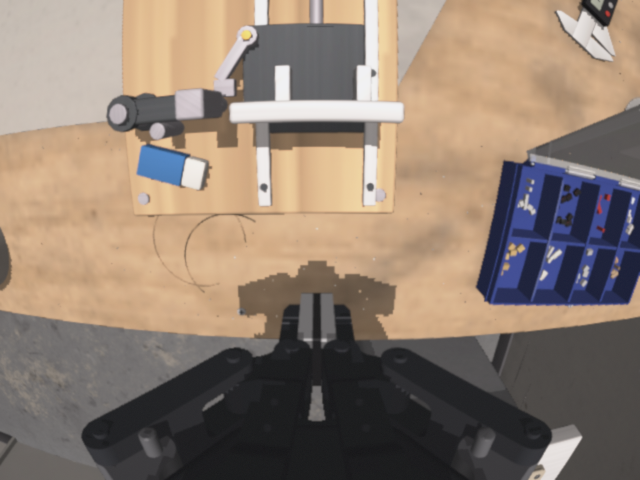

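View pics/top9.png

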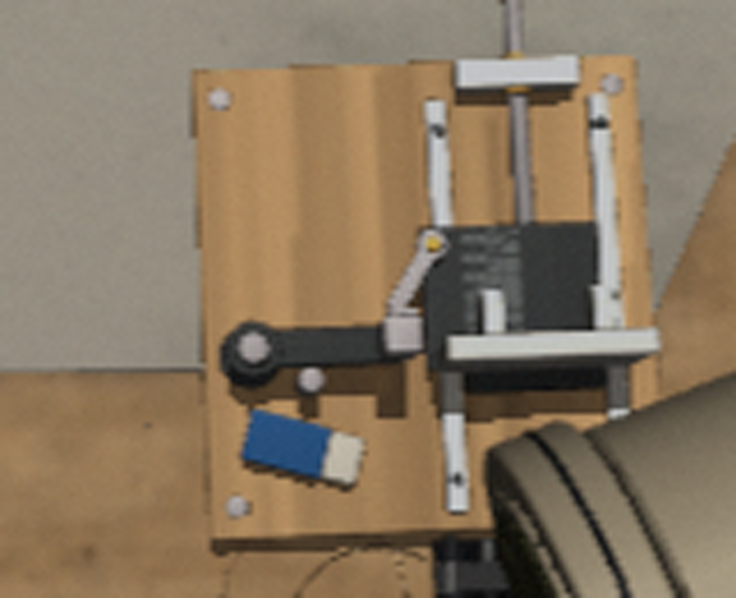

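```bash
python3 - <<'E'
from h import *
from bench import r
f=lambda p,z: ray((p[0]+.5)/4.6-.5+270,(p[1]+.5)/4.6-.5+205,z)
for z in (71,79):
  d=f((404,334),91)-f((254,346),z); print(d,np.hypot(*d),"arm angle",-np.arctan2(d[1],d[0])+np.radians(.8))
print("fence face",f((555,356),85), r.sense()["ft_force"])
r.hand_in()
E
```

```text
[  1.44848991 -55.28101801] 55.299991634377264 arm angle 1.5585626532149945
[  2.1983478  -55.56147723] 55.60495018513845 arm angle 1.545213544842824
fence face [518.58385306 211.64611501] [0.89629772 0.87198197 0.21217199]
the job is handed in; nothing more can be done
```

The jig's fence is set to its middle stop, and I handed the job in at about 9.2 s with the robot clear of everything.

- **Stop arm:** I pushed the post round with the shut fingertips. It stopped against the end stop, where the force rose to about 26 N without the arm moving further. The last images put the arm at 1.55–1.56 rad (nominal 1.571), which agrees within measurement error.
- **Fence:** I pushed it along its rails to about 51 mm of travel, where the force was about 7 N, then let go.
- **Catch:** The fence sprang back and held. Two views put its travel at about 32–33 mm (nominal 32), and the pawl is sprung out against the pin.
- **Loose things:** The eraser shows no movement in the last images. I did not measure the other loose things again, but the arm never came near them. The wrist force at hand-in was within sensor noise.

No check failed. The one odd reading was a wrist-camera estimate of the pivot that came out about 20 mm off. I had picked the wrong pixel and did not use it.

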